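# Complete the bottle crate, then hold the batch reset

### The job

Put the two spare bottles upright into the two empty cells of the crate, right down on its floor, leaving the bottles already in the crate and everything else on the bench where they are. Then take the stylus from its stand, reach its thin end down through the small aperture in the top of the batch counter and press the recessed reset button fully down. Finish while gripping the stylus and holding the button down with it: do not let go.

Things in the scene. Friction and masses are not known exactly. Their poses are not given: they have to be found in the camera images.
- crate: Fixed open plywood crate, 143 mm (x) by 212 mm (y), 60 mm high, 5 mm walls and dividers, 5 mm floor, 2 cells along its x by 3 along its y, each cell 64 mm square, 69 mm from centre to centre: cell centres at x -34.5 and +34.5 mm, y -69, 0 and +69 mm in its frame, their floors 5 mm above the work surface. Four cells already hold a bottle, two are empty. Origin: centre of its underside, on the work surface; z up.
- loaded0_mid (a point): Bottle that already stands in one of the cells (four cells are filled, two are empty; which ones changes): dark blue-green round bottle 56 mm in diameter, 152 mm high; plain cylindrical neck 24 mm in diameter from 111 mm up to its top at 152 mm, sloping shoulder from 85 to 111 mm. Point on its axis, half-way up (76 mm above its foot); z up the bottle. About 0.16 kg.
- loaded1_mid (a point): Bottle that already stands in one of the cells (four cells are filled, two are empty; which ones changes): dark blue-green round bottle 56 mm in diameter, 152 mm high; plain cylindrical neck 24 mm in diameter from 111 mm up to its top at 152 mm, sloping shoulder from 85 to 111 mm. Point on its axis, half-way up (76 mm above its foot); z up the bottle. About 0.16 kg.
- loaded2_mid (a point): Bottle that already stands in one of the cells (four cells are filled, two are empty; which ones changes): dark blue-green round bottle 56 mm in diameter, 152 mm high; plain cylindrical neck 24 mm in diameter from 111 mm up to its top at 152 mm, sloping shoulder from 85 to 111 mm. Point on its axis, half-way up (76 mm above its foot); z up the bottle. About 0.16 kg.
- loaded3_mid (a point): Bottle that already stands in one of the cells (four cells are filled, two are empty; which ones changes): dark blue-green round bottle 56 mm in diameter, 152 mm high; plain cylindrical neck 24 mm in diameter from 111 mm up to its top at 152 mm, sloping shoulder from 85 to 111 mm. Point on its axis, half-way up (76 mm above its foot); z up the bottle. About 0.16 kg.
- spare0_mid (a point): Spare bottle, loose, standing on the work surface outside the crate, of the same kind: dark blue-green round bottle 56 mm in diameter, 152 mm high; plain cylindrical neck 24 mm in diameter from 111 mm up to its top at 152 mm, sloping shoulder from 85 to 111 mm. Point on its axis, half-way up (76 mm above its foot); z up the bottle. About 0.16 kg.
- spare1_mid (a point): Spare bottle, loose, standing on the work surface outside the crate, of the same kind: dark blue-green round bottle 56 mm in diameter, 152 mm high; plain cylindrical neck 24 mm in diameter from 111 mm up to its top at 152 mm, sloping shoulder from 85 to 111 mm. Point on its axis, half-way up (76 mm above its foot); z up the bottle. About 0.16 kg.
- stylus_grip (a point): Loose stylus, upright in its stand: square wooden grip 16 x 16 mm, 60 mm long, with a steel shank 7 mm in diameter and 60 mm long below it (120 mm in all, 50 g). Point: centre of the grip, 30 mm below its upper end and 90 mm above the tip of the shank; z from tip to grip, x and y square to the flats of the grip. In the stand the grip stands clear above the block and this point is 100 mm above the work surface.
- stylus_tip (a point): Lower end of the stylus shank, on its axis; axes as the grip.
- stylus: The same stylus; origin at the tip of its shank.
- stand: Fixed dark wooden block 50 x 50 mm, 70 mm high, with a hole 10 mm in diameter and 65 mm deep in the centre of its top, in which the shank of the stylus stands. Origin: centre of its underside.
- counter: Fixed grey batch counter, a flat box 100 mm (x) by 140 mm (y), 60 mm high. In its top: a dark blank display (the +x half), a raised round key 24 mm across, 6 mm high (not the reset, it does not move) at x -22, y +30 mm, and the small reset aperture at x -22, y -30 mm. Origin: centre of its underside; z up.
- aperture (a point): Centre of the mouth of the reset aperture, level with the top of the counter, 60 mm above the work surface: a vertical round hole 16 mm in diameter with a thin dark rim on the face of the counter. The button lies in it, its top 18 mm below the mouth. Axes as the counter.
- button_top (a point): Centre of the top of the reset button, a round cap 13 mm in diameter at the bottom of the aperture, pressed straight down; rises again by its spring when let go.
- reset_button (a joint): Travel of the reset button in m: 0 released, 0.006 fully down against a rigid stop. Its spring takes 1 N to start and 4 N fully down.
- thermos: Bystander: white flask 66 mm in diameter, 190 mm high; origin under its centre.
- big_bottle: Bystander: large bottle, 78 mm in diameter and 180 mm high, too wide for a cell; origin under its centre.
- tape_roll: Bystander: paper-coloured ring lying flat, 80 mm in diameter, 24 mm high; origin under its centre.
- jar: Bystander: white jar 60 mm in diameter, 60 mm high; origin under its centre.
- cork_block: Bystander: cork block 34 x 70 mm, 25 mm high; origin under its centre.
- brush: Bystander: brush lying flat; origin under its centre.
Things that resemble listed ones, but are neither listed nor needed, are in the scene too. Leave any brown or pink look-alike of the part that bears spare1_mid alone. Of the things shaped like the stylus, the wooden one is meant.

How it is judged (in metres and radians):
On the way, in this order (a step that is already met when the one before it is completed fails the run):
1. both spare bottles stand upright on the floor of the crate, one in each empty cell, let go and at rest (z of spare0_mid in the frame of crate between 0.072 and 0.09 m and angle between each of spare0_mid, spare1_mid's own z axis and vertical below 0.15 rad and x of spare0_mid in the frame of crate between -0.07 and 0.07 m and y of spare0_mid in the frame of crate between -0.105 and 0.105 m and z of spare1_mid in the frame of crate between 0.072 and 0.09 m and x of spare1_mid in the frame of crate between -0.07 and 0.07 m and y of spare1_mid in the frame of crate between -0.105 and 0.105 m and linear speed of each of spare0, spare1 below 0.03 m/s and contact force between the fingers and spare0 below 0.05 N and contact force between the fingers and spare1 below 0.05 N), for 0.2 s.
2. the stylus, held in the fingers, reaches through the aperture and holds the reset button down (value of joint reset_button above 0.0045 m and contact force between stylus and reset_button above 1.5 N and contact force between the fingers and stylus above 2 N and horizontal distance between stylus_tip and aperture below 0.008 m and z of stylus_tip in the frame of counter below 0.045 m), for 0.2 s.
At the end, for the whole second after the job is handed in: Both spares stand upright (0.15 rad) on the crate floor in the cells that were empty; the gripped stylus, clear of its stand, reaches through the aperture (tip within 8 mm of its axis) and holds the button at least 4.5 of its 6 mm down with over 1.5 N, through the last second (all of step 2 and z of spare0_mid in the frame of crate between 0.072 and 0.09 m and angle between each of spare0_mid, spare1_mid's own z axis and vertical below 0.15 rad and x of spare0_mid in the frame of crate between -0.07 and 0.07 m and y of spare0_mid in the frame of crate between -0.105 and 0.105 m and z of spare1_mid in the frame of crate between 0.072 and 0.09 m and x of spare1_mid in the frame of crate between -0.07 and 0.07 m and y of spare1_mid in the frame of crate between -0.105 and 0.105 m and contact force between stylus and stand below 0.05 N); the arm keeps its last pose, push and grip.
It fails at once if a bottle already in the crate is taken out or shifted by more than 25 mm (distance of any of loaded0_mid, loaded1_mid, loaded2_mid, loaded3_mid from where it was at the start of the episode above 0.025 m).
It fails at once if a bystander is moved by more than 25 mm (distance of any of thermos, big_bottle, tape_roll, jar, cork_block, brush from where it was at the start of the episode above 0.025 m).
It also fails if it takes over 64 s, if anything falls off the work surface, if the arm or the gripper's body presses on something with over 40 N, if the wrist force passes 120 N, or if a joint passes its speed limit or range.

### The arm

A 6-joint arm with a two-finger parallel gripper is mounted at the origin on the work surface. World frame = base frame: x ahead of the robot, y to its left, z up, the work surface at z = 0. Lengths are in mm, angles in rad, forces in N, time in s.
With the tool pointing down it reaches from about 325 to 775 mm from the base axis. Payload 5.5 kg.
Tool frame: the origin (TCP) lies at the very end of the fingers, on their centre line; the grasp point (between the pads) lies arm.tcp_to_grasp behind it (arm.tcp_to_grasp is the distance from the TCP to the grasp point, in mm); y points along the fingers, x is the direction in which the jaws open and shut, and the axes are right-handed (so a half turn about y gives the same grasp; the last joint's range is limited). The gripper opens to 85 mm and grips with 20 to 120 N. Pads are 22 mm wide; open, the fingers measure 114 mm over their backs; the gripper's body (76 mm by 85 mm) begins 54 mm behind the grasp point. The pads swing forward as they close: fully open they stand 13 mm farther back than shut.
Start: joints at [-0.057, 0.091, 1.231, -0, 1.82, -0.057], TCP at [600.014, -0.003, 231.275] pointing down, gripper open.
Joint ranges: [-2.87, 2.87], [-0.86, 2.18], [0.17, 2.46], [-1.51, 4.65], [0.06, 2.69], [-2.65, 2.65]. Speed limits (rad/s): [2.57, 2.57, 3.01, 3.14, 3.14, 3.14].

### API

Orientations are given as a 3x3 rotation matrix whose columns are the frame's x, y, z axes.
In Python, from cell import arm, eyes gives the robot as it stands.
- The arm moves only by the tool move_arm, never from a script. Its argument "steps" is a list of rows, each a list of 5 numbers: the shift along the world's x, y, z scaled (see below), then the turn about the world's z scaled (see below), then the opening, from 0 (shut) to 1 (fully open). In form: [[tx, ty, tz, yaw, claw], ...]. A call has exactly 10 rows; each row shifts and turns the commanded pose from where the row before left it; what a row does not reach is not made up. The controller multiplies each number of a shift by 80 cm and each number of a turn by 180 degrees. A row lasts 1/8 s, in which the tool goes at most 62.5 mm and 10.7 degrees, less where a joint would pass 70% of its speed; a pose out of reach is approached as far as the arm can. A call with a number of a shift or a turn outside -1 to 1 is refused whole. A call with a gripper value outside its range is refused whole. The fingers move at their own pace and stop on an object; the grip force is fixed at half the most. Time passes only in rows, so rows that do not move let the fingers close, or fill a call up. It gives the time, the measured TCP pose, the force and the opening at its end, in the units of the state.
- arm.read_state(): the state, without advancing time (a new reading comes with each control period).
- eyes.get_image(name): name is "scene" or "side" or "wrist"; returns the picture (400x640x3 uint8, red, green, blue); there is no depth.
- eyes.camera_model(name): a dict with "fx", "fy", "cx", "cy" (pixels), "camera_from_world" (4x4, takes a point from world to camera coordinates); the wrist camera has in their place "tool_from_camera" (4x4, takes a point from camera to tool coordinates, whose origin is the TCP and whose axes are the tool frame's). Camera axes: x right, y up, looking along -z (the intrinsics and any distortion apply to the point x, -y, -z); pixel columns grow to the right and rows downward; lengths in mm; the calibration is good to about 2 mm. A picture is of the moment at which its call begins: read the wrist's pose just before it. camera_model takes no time and is no camera call.
- arm.finish_job(): hands the job in, once; it reports no verdict.
The state is a dict: "t": time; "joint_pos": joint angles; "dq": joint speeds; "joint_torque": joint torques, N m; "tcp_pos": TCP position; "tcp_rot": TCP orientation; "wrist_force": force on the tool from outside, world axes, zero at the start; "wrist_torque": the same for the moment, N m; "finger_gap": finger opening in mm.
Only numpy, scipy, OpenCV 4.12 (cv2) and the standard library are available. Lean on these libraries where they do the work, as an engineer would, in place of code of your own. Each camera call takes 0.05 s, during which the arm holds its last target.

## Working session

There is one attempt and no reset: what is moved stays moved. The work goes in short steps, Python scripts to look and compute and a tool call to move; the robot and the scene stay as the last step left them, time stands still between calls to the robot, and variables do not carry over. Pictures are saved under pics/ and viewed, and the job is handed in when it is done.

Besides the shell and the picture viewer there is one more tool, called after ">>>" as a command line: name --pt "numbers of a row" for each row, then --argument value for the rest. move_arm: Moves the arm, as the interface text tells. Its arguments: {"type":"object","properties":{"steps":{"type":"array"}},"required":["steps"]}

```bash
ls; mkdir -p pics; python3 - <<'E'
from cell import arm, eyes
import cv2
s=arm.read_state(); print(s['t'],s['tcp_pos'],s['tcp_rot'],s['finger_gap'],arm.tcp_to_grasp)
for n in ['scene','side','wrist']:
    im=eyes.get_image(n); cv2.imwrite(f'pics/{n}0.png',im[:,:,::-1])
    m=eyes.camera_model(n); print(n,m)
E
```

```text
pics
0.0 [5.99714220e+02 9.65579631e-03 2.30155339e+02] [[ 9.99998152e-01 -1.92255977e-03  2.07175329e-05]
 [-2.05186861e-05  1.03447860e-04  9.99999994e-01]
 [-1.92256190e-03 -9.99998147e-01  1.03408221e-04]] 85.34506180747611 18.700000000000003
scene {'fx': 440.24855052236467, 'fy': 440.24855052236467, 'cx': 322.8642164190643, 'cy': 197.5550857642536, 'camera_from_world': array([[ 8.24915346e-01,  5.65252722e-01, -2.00814110e-03,
        -5.18866722e+02],
       [-4.11709629e-01,  6.03265145e-01,  6.83056620e-01,
         1.20782368e+02],
       [ 3.87311055e-01, -5.62637117e-01,  7.30362664e-01,
        -1.41442850e+03],
       [ 0.00000000e+00,  0.00000000e+00,  0.00000000e+00,
         1.00000000e+00]])}
side {'fx': 431.7019490645838, 'fy': 431.7019490645838, 'cx': 312.95536109211764, 'cy': 189.65157633105258, 'camera_from_world': array([[-7.78374826e-01, -6.27514858e-01, -1.89138376e-02,
         4.60819808e+02],
       [ 4.22449172e-01, -5.45819937e-01,  7.23614050e-01,
        -2.67739360e+02],
       [-4.64402117e-01,  5.55252826e-01,  6.89945631e-01,
        -1.02399821e+03],
       [ 0.00000000e+00,  0.00000000e+00,  0.00000000e+00,
         1.00000000e+00]])}
wrist {'fx': 277.250320400761, 'fy': 277.250320400761, 'cx': 317.992952310566, 'cy': 197.77119056169894, 'tool_from_camera': array([[ 9.99999616e-01, -7.69927065e-04, -4.19737418e-04,
         8.70072037e-01],
       [-1.80877724e-04,  2.87259650e-01, -9.57852734e-01,
        -1.43353717e+02],
       [ 8.58050368e-04,  9.57852442e-01,  2.87259400e-01,
         7.26928712e+01],
       [ 0.00000000e+00,  0.00000000e+00,  0.00000000e+00,
         1.00000000e+00]])}
```

View pics/scene0.png

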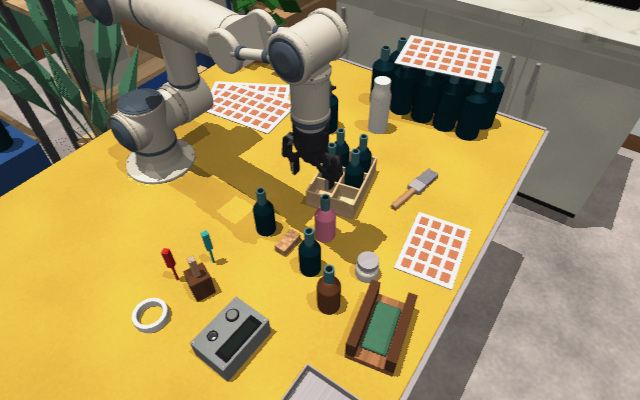

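View pics/side0.png

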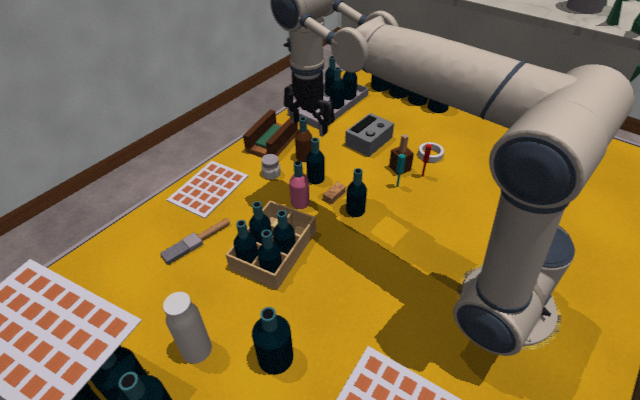

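View pics/wrist0.png

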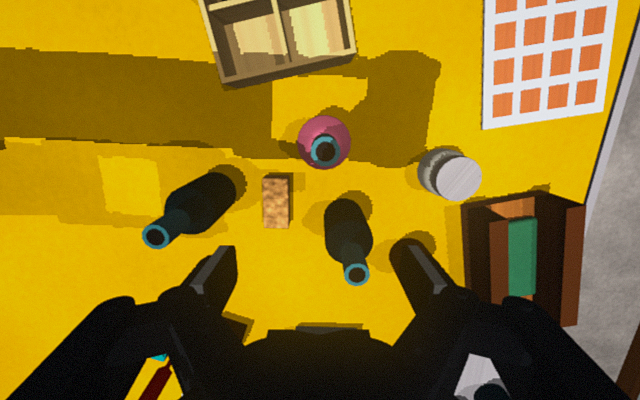

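The scene picture shows dark spares at about (264,212) and (310,252). Lookalikes are the pink bottle at (325,218) and the brown one at (328,290); the big bottle is behind the arm, and the background bottles are at (440,90). For the stylus, the candidates are wooden in the stand at (198,275), red at (169,262) and teal at (208,245). The crate is at (342,180), with its empty cells on the side facing the camera.

```bash
cat > h.py <<'E'
import numpy as np, cv2
from cell import arm, eyes
def pose(name, st=None):
    m=eyes.camera_model(name)
    K=(m['fx'],m['fy'],m['cx'],m['cy'])
    if name=='wrist':
        T=np.eye(4); T[:3,:3]=np.array(st['tcp_rot']); T[:3,3]=st['tcp_pos']
        W=T@m['tool_from_camera']
    else: W=np.linalg.inv(m['camera_from_world'])
    return K,W
def ray(KW,uv):
    (fx,fy,cx,cy),W=KW
    d=np.array([(uv[0]-cx)/fx,-(uv[1]-cy)/fy,-1.]); d=W[:3,:3]@d
    return W[:3,3],d/np.linalg.norm(d)
def onz(KW,uv,z):
    o,d=ray(KW,uv); return o+d*(z-o[2])/d[2]
def tri(*pairs):
    A=np.zeros((3,3));b=np.zeros(3);R=[]
    for KW,uv in pairs:
        o,d=ray(KW,uv);P=np.eye(3)-np.outer(d,d);A+=P;b+=P@o;R.append((o,P))
    x=np.linalg.solve(A,b); return x,[round(float(np.linalg.norm(P@(x-o))),1) for o,P in R]
def proj(KW,X):
    (fx,fy,cx,cy),W=KW
    p=np.linalg.inv(W)@np.append(X,1); return np.array([cx+fx*p[0]/-p[2], cy-fy*p[1]/-p[2]])
def snap(name,tag):
    st=arm.read_state(); im=eyes.get_image(name)[:,:,::-1].copy(); cv2.imwrite(f'pics/{tag}.png',im); np.save(f'pics/{tag}.npy',np.array([0])); 
    import pickle; pickle.dump((st,),open(f'pics/{tag}.pkl','wb')); return im,pose(name,st),st
def crop(im,x,y,w,h,s,out):
    c=cv2.resize(im[y:y+h,x:x+w],None,fx=s,fy=s,interpolation=cv2.INTER_CUBIC); cv2.imwrite(f'pics/{out}.png',c)
E
python3 - <<'E'
from h import *
a=cv2.imread('pics/scene0.png'); b=cv2.imread('pics/side0.png'); w=cv2.imread('pics/wrist0.png')
def pad(c,W,H):
    o=np.zeros((H,W,3),np.uint8); o[:c.shape[0],:c.shape[1]]=c; return o
crop(a,130,170,200,150,4,'c_scene')
crop(b,220,110,220,150,3.6,'c_side')
st=arm.read_state()
S=pose('scene');D=pose('side');Wr=pose('wrist',st)
# ring centres by cyan mask
for n,im,KW in [('scene',a,S),('side',b,D),('wrist',w,Wr)]:
    hsv=cv2.cvtColor(im,cv2.COLOR_BGR2HSV)
    m=cv2.inRange(hsv,(85,90,60),(105,255,255))
    k,l,s,c=cv2.connectedComponentsWithStats(m)
    for i in range(1,k):
        if s[i,4]>8:
            x,y,ww,hh=s[i,:4]; uv=(x+ww/2-.5,y+hh/2-.5); print(n,uv,s[i,:5],onz(KW,uv,152).round(0)[:2])
E
```

```text
scene (np.float64(402.0), np.float64(45.0)) [398  39   9  13  62] [409. 834.]
scene (np.float64(385.0), np.float64(53.5)) [381  47   9  14  86] [388. 745.]
scene (np.float64(498.0), np.float64(74.5)) [494  68   9  14  71] [768. 836.]
scene (np.float64(430.5), np.float64(73.5)) [429  72   4   4  10] [579. 715.]
scene (np.float64(455.5), np.float64(80.0)) [454  77   4   7  17] [664. 724.]
scene (np.float64(481.5), np.float64(87.0)) [479  83   6   9  23] [750. 733.]
scene (np.float64(340.0), np.float64(136.5)) [337 129   7  16  83] [508. 263.]
scene (np.float64(358.5), np.float64(150.0)) [351 135  16  31 189] [582. 243.]
scene (np.float64(332.0), np.float64(148.0)) [328 143   9  11  54] [517. 208.]
scene (np.float64(260.5), np.float64(196.0)) [257 188   8  17  70] [471. -44.]
scene (np.float64(324.5), np.float64(202.5)) [321 195   8  16  78] [615.  28.]
scene (np.float64(308.5), np.float64(237.0)) [305 228   8  19 112] [645. -82.]
scene (np.float64(207.0), np.float64(246.0)) [201 231  13  31 129] [ 472. -231.]
scene (np.float64(328.5), np.float64(274.0)) [324 265  10  19 119] [ 739. -13
[... 562 characters left out ...]
p.float64(281.0), np.float64(213.5)) [277 210   9   8  30] [514. 214.]
side (np.float64(241.0), np.float64(224.0)) [237 221   9   7  29] [566. 297.]
side (np.float64(266.0), np.float64(233.0)) [261 229  11   9  50] [501. 281.]
side (np.float64(268.0), np.float64(314.5)) [261 308  15  14  75] [353. 431.]
side (np.float64(127.5), np.float64(380.5)) [118 371  20  20 163] [459. 678.]
wrist (np.float64(321.5), np.float64(148.0)) [311 136  22  25 171] [603.  47.]
wrist (np.float64(156.0), np.float64(236.0)) [143 224  27  25 277] [459. -29.]
wrist (np.float64(356.5), np.float64(274.0)) [345 263  24  23 216] [636. -66.]
wrist (np.float64(158.5), np.float64(357.0)) [151 354  16   7  66] [ 440. -162.]
```

View pics/c_scene.png

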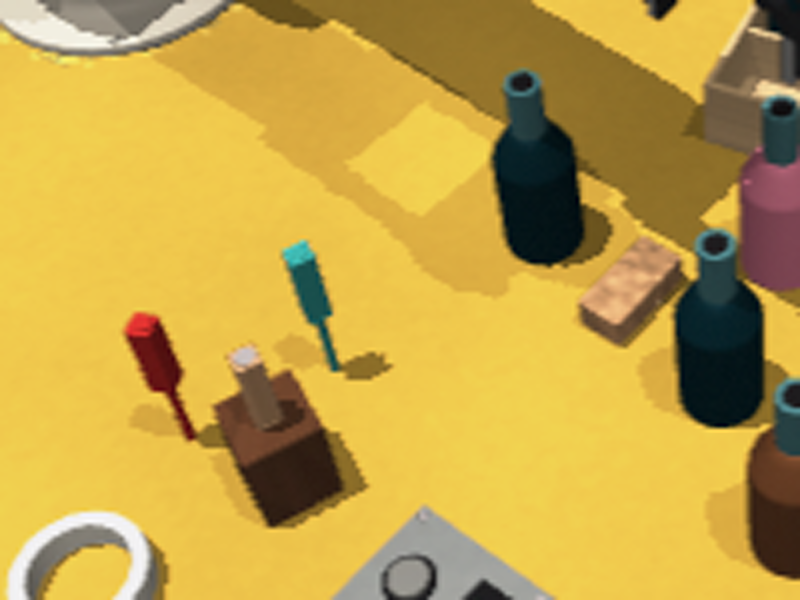

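View pics/c_side.png

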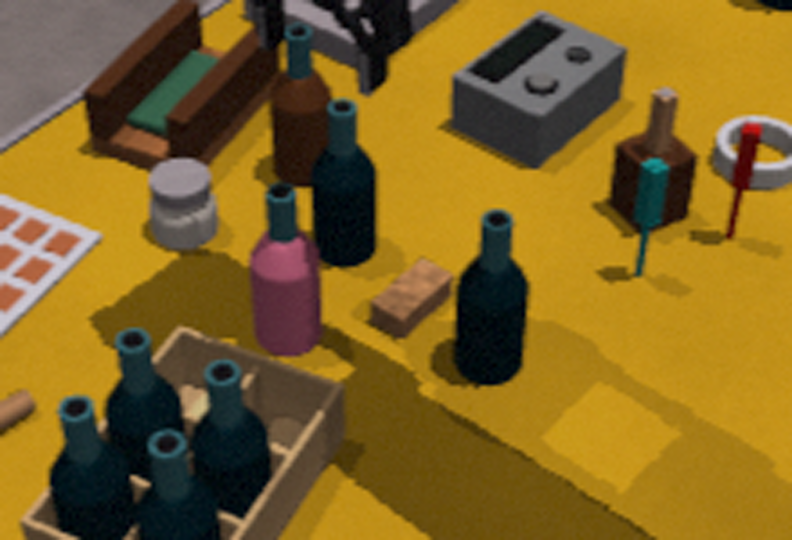

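```bash
python3 - <<'E'
from h import *
a=cv2.imread('pics/scene0.png'); b=cv2.imread('pics/side0.png'); w=cv2.imread('pics/wrist0.png')
crop(a,180,290,100,90,6,'c1'); crop(b,335,100,70,60,8,'c2'); crop(w,190,0,180,100,4,'c3'); crop(b,215,190,110,100,6,'c4')
st=arm.read_state()
S=pose('scene');D=pose('side');Wr=pose('wrist',st)
print('A',tri((S,(260.5,190.5)),(D,(357.8,170.6)),(Wr,(156,236))))
print('B',tri((S,(308.7,230.7)),(D,(315,139.7)),(Wr,(356.5,274))))
print('sty',tri((S,(191.2,258.7)),(D,(404.4,135.8))))
print([onz(D,u,152).round(1)[:2] for u in [(256.9,204.7),(281.7,213.6),(241.4,223.3),(266.7,233.3)]])
E
```

```text
A (array([458.50147977, -29.01909056, 150.83003715]), [0.3, 0.2, 0.3])
B (array([634.82202752, -66.13401929, 150.90373934]), [0.5, 1.1, 1.2])
sty (array([ 451.50332289, -266.69529951,  128.31423366]), [0.4, 0.4])
[array([581.2, 228.6]), array([512.8, 213.5]), array([567.1, 295.4]), array([498.6, 281.1])]
```

View pics/c1.png

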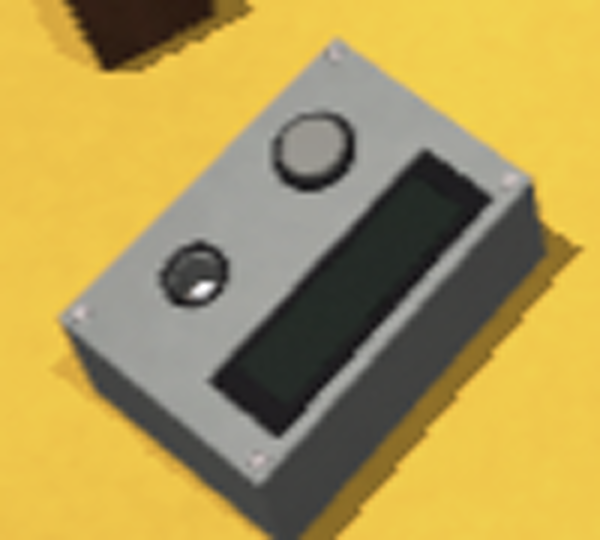

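View pics/c2.png

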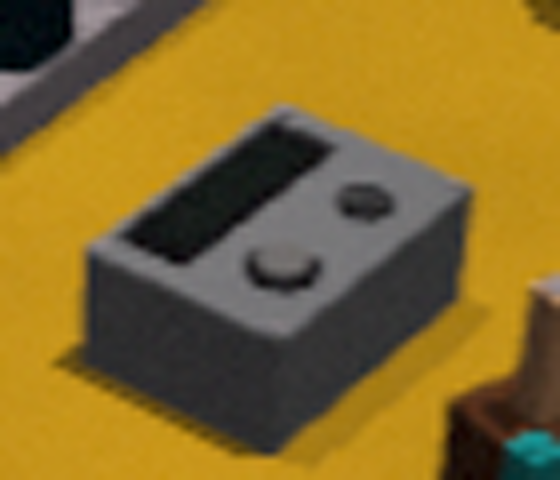

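View pics/c3.png

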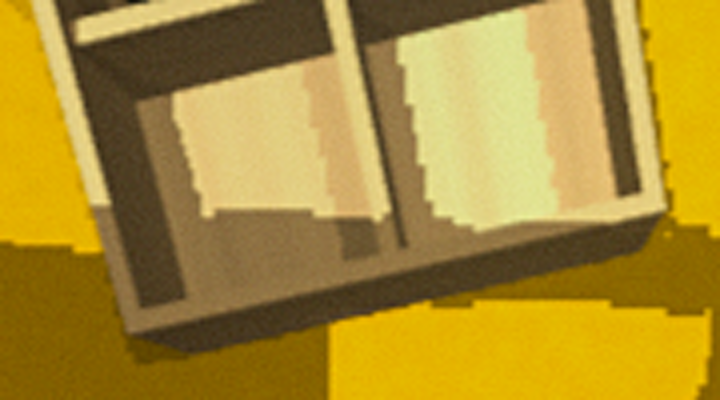

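View pics/c4.png

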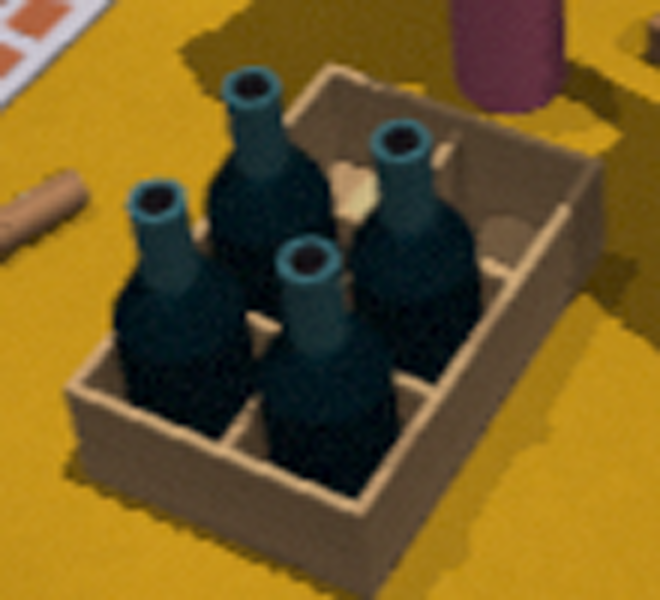

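```bash
python3 - <<'E'
from h import *
st=arm.read_state()
S=pose('scene');D=pose('side');Wr=pose('wrist',st)
L=[onz(Wr,u,60) for u in [(222.5,83.2),(355.7,52.5)]]; print('wrist front corners',[l.round(1) for l in L], np.linalg.norm(L[1]-L[0]))
C=[onz(D,u,60) for u in [(315.3,216.3),(270,200.8),(227,254.2),(275.3,275.3)]]; print(np.array(C).round(1))
for i in range(4): d=C[(i+1)%4]-C[i]; print(np.linalg.norm(d),np.degrees(np.arctan2(d[1],d[0])))
print('aper',tri((S,(212.5,335.8)),(D,(380.75,125.25))), onz(S,(212.5,335.8),60),onz(D,(380.75,125.25),60))
K=[onz(S,u,60) for u in [(180+62/6,290+320/6),(180+338/6,290+40/6),(180+533/6,290+183/6),(180+262/6,290+486/6)]]
print(np.array(K).round(1))
for i in range(4): d=K[(i+1)%4]-K[i]; print(np.linalg.norm(d),np.degrees(np.arctan2(d[1],d[0])))
# stand top corners scene: left, back, right, front  z=70
T=[onz(S,(130+x/4,170+y/4),70) for x,y in [(215,405),(292,370),(323,432),(243,462)]]
print(np.array(T).round(1),np.mean(T,0))
for i in range(4): d=T[(i+1)%4]-T[i]; print(np.linalg.norm(d),np.degrees(np.arctan2(d[1],d[0])))
E
```

```text
wrist front corners [array([500. , 104.3,  60. ]), array([638.9, 133.5,  60. ])] 141.9228609257228
[[497.8 105.   60. ]
 [634.  136.6  60. ]
 [590.7 339.   60. ]
 [454.  311.3  60. ]]
139.7876548678024 13.045508909832536
206.97330935609133 102.08680306416832
139.498883534836 -168.57476464839831
210.9230842210474 -77.98885009000256
aper (array([ 586.11920838, -357.24668465,   58.01678161]), [0.7, 0.7]) [ 587.74604437 -357.32694081   60.        ] [ 584.29567604 -355.41456489   60.        ]
[[ 561.  -396.1   60. ]
 [ 565.8 -257.6   60. ]
 [ 664.7 -261.7   60. ]
 [ 659.6 -399.4   60. ]]
138.5447284572895 87.98424878833538
98.96987155832285 -2.346003480732307
137.8826319176144 -92.11034203917079
98.74063691265158 178.03753242740189
[[ 422.2 -280.5   70. ]
 [ 441.9 -236.8   70. ]
 [ 488.2 -258.    70. ]
 [ 464.5 -298.7   70. ]] [ 454.21408467 -268.48133886   70.        ]
47.9090049798723 65.67905082666664
50.91136640648749 -24.556087275029167
47.16448345184814 -120.25934899561139
46.038095528348634 156.66063942535766
```

Spare tops triangulate to (458.5,-29,151) and (635,-66,151); the given height is 152, so both pass. Crate yaw is about 12.2°. The empty cells are near (528,148) and (596,162), consistent with the 69 mm pitch of the loaded bottles. I'll move above spare A and check.

>>> move_arm --pt "-0.044 -0.009 0 0 1" --pt "-0.044 -0.009 0 0 1" --pt "-0.044 -0.009 -0.015 0 1" --pt "-0.044 -0.009 -0.02 0 1" --pt "0 0 -0.01 0 1" --pt "0 0 0 0 1" --pt "0 0 0 0 1" --pt "0 0 0 0 1" --pt "0 0 0 0 1" --pt "0 0 0 0 1"

```text
t: 1.4
tcp_pos: [459.4, -28.8, 195.3]
tcp_rot: [[1.0, -0.0, -0.0], [0.0, -0.0, 1.0], [-0.0, -1.0, -0.0]]
wrist_force: [-0.0, 0.8, 0.2]
finger_gap: 85.5
```

```bash
python3 - <<'E'
from h import *
im,W,st=snap('wrist','w1'); print(st['t'],st['tcp_pos'],st['finger_gap'])
E
```

```text
1.4 [459.41828351 -28.76402784 195.33563603] 85.49529078399317
```

View pics/w1.png

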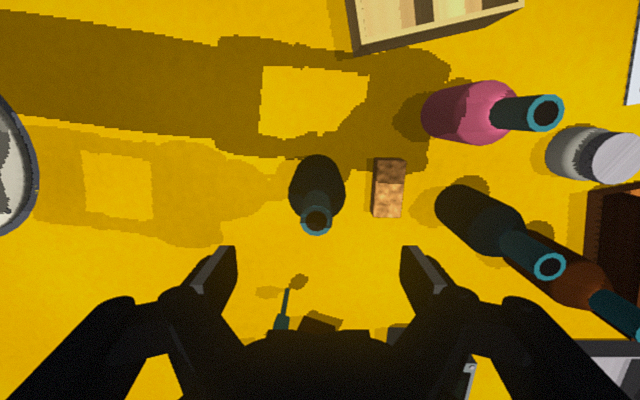

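The wrist picture shows spare A's mouth at (316,220), centred between the open fingers. B is at (550,266), and the crate's front-left corner is at (360,48).

```bash
python3 - <<'E'
from h import *
import pickle
st=pickle.load(open('pics/w1.pkl','rb'))[0]; W=pose('wrist',st)
im=cv2.imread('pics/w1.png')
for n,u in [('A',(316,220)),('B',(550,266))]: print(n,onz(W,u,152),onz(W,u,151))
crop(im,280,170,80,80,8,'c5')
E
```

```text
A [458.94943501 -28.77607409 152.        ] [458.94228746 -29.16552538 151.        ]
B [636.54197944 -65.96998887 152.        ] [637.48611406 -66.55867097 151.        ]
```

View pics/c5.png

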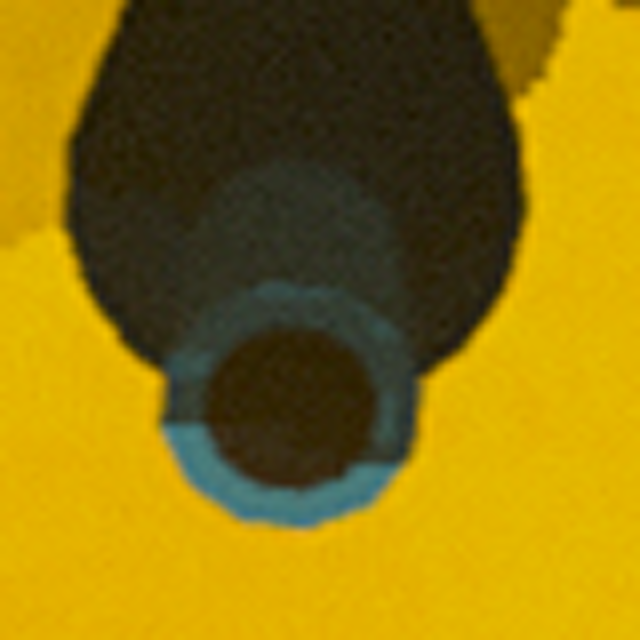

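It is the dark blue-green bottle, within 1 mm of the tool axis. Next I descend 79 mm and grip.

>>> move_arm --pt "0 0 -0.04 0 1" --pt "0 0 -0.04 0 1" --pt "0 0 -0.019 0 1" --pt "0 0 0 0 1" --pt "0 0 0 0 0" --pt "0 0 0 0 0" --pt "0 0 0 0 0" --pt "0 0 0 0 0" --pt "0 0 0 0 0" --pt "0 0 0 0 0"

```text
t: 2.7
tcp_pos: [459.4, -28.8, 116.8]
tcp_rot: [[1.0, 0.001, -0.0], [0.0, -0.0, 1.0], [0.001, -1.0, -0.0]]
wrist_force: [-1.3, -1.4, 4.9]
finger_gap: 22.6
```

>>> move_arm --pt "0 0 0.02 0 0" --pt "0 0 0.04 0 0" --pt "0 0 0.046 0 0" --pt "0.012 0.03 0 0.017 0" --pt "0.018 0.045 0 0.017 0" --pt "0.018 0.045 0 0.017 0" --pt "0.018 0.045 0 0.017 0" --pt "0.014 0.036 0 0 0" --pt "0.006 0.02 0 0 0" --pt "0 0 0 0 0"

```text
t: 3.95
tcp_pos: [528.0, 148.5, 200.8]
tcp_rot: [[0.977, -0.001, -0.213], [0.213, -0.0, 0.977], [-0.001, -1.0, -0.0]]
wrist_force: [0.2, 0.1, -1.4]
finger_gap: 22.6
```

```bash
python3 - <<'E'
from h import *
im,W,st=snap('wrist','w2'); print(st['t'],st['tcp_pos'],st['tcp_rot'],st['finger_gap'],st['wrist_force'])
im,W,st=snap('scene','s2');crop(im,270,90,130,140,5,'c6'); im,W,st=snap('side','d2');crop(im,215,130,110,160,5,'c7')
E
```

```text
3.95 [527.98582027 148.45808731 200.77051494] [[ 9.77004756e-01 -6.17530485e-04 -2.13216618e-01]
 [ 2.13216452e-01 -3.24313939e-04  9.77004933e-01]
 [-6.72479451e-04 -9.99999757e-01 -1.85188602e-04]] 22.55649677015299 [ 0.24383226  0.06484307 -1.42402908]
```

View pics/w2.png

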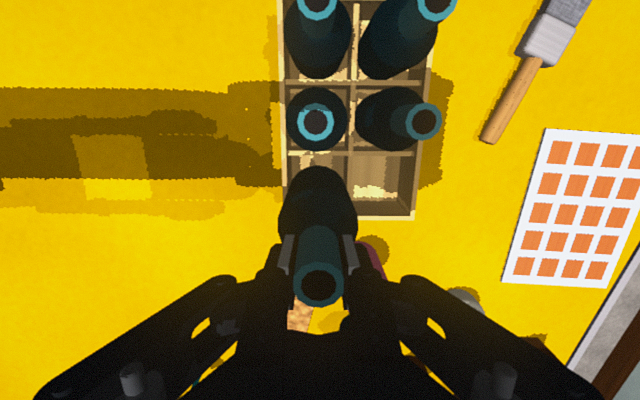

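View pics/c7.png

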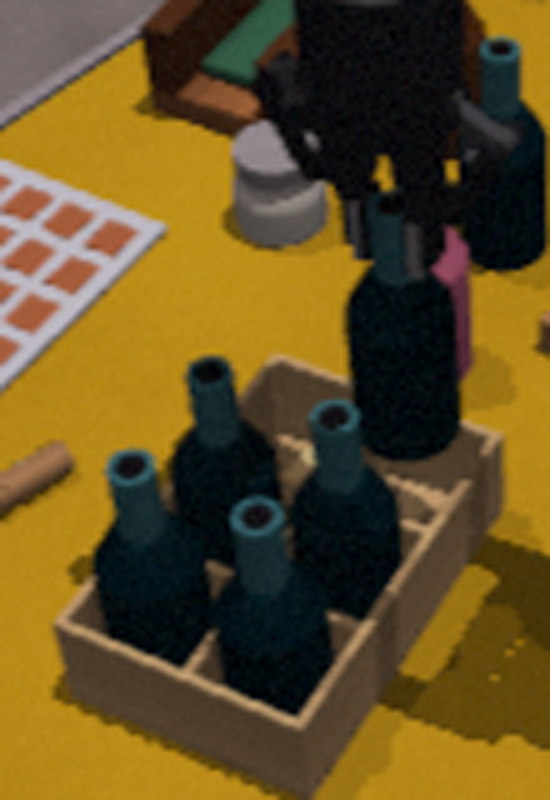

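View pics/c6.png

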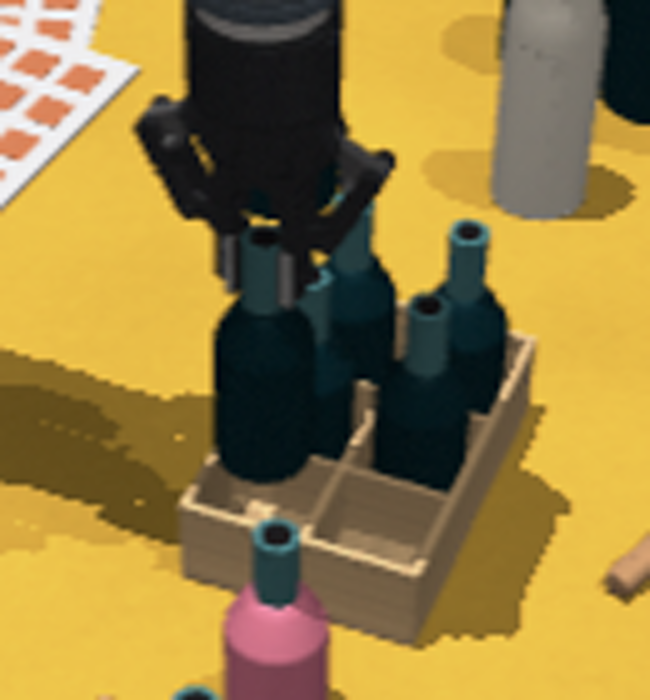

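The bottle hangs upright and well gripped over the left empty cell. The wrist view has the crate near square at columns 285–415. I'll refine the cell centre from it.

```bash
python3 - <<'E'
from h import *
im=cv2.imread('pics/w2.png'); crop(im,272,65,150,160,4.9,'c8')
E
```

```text
(no output)
```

View pics/c8.png

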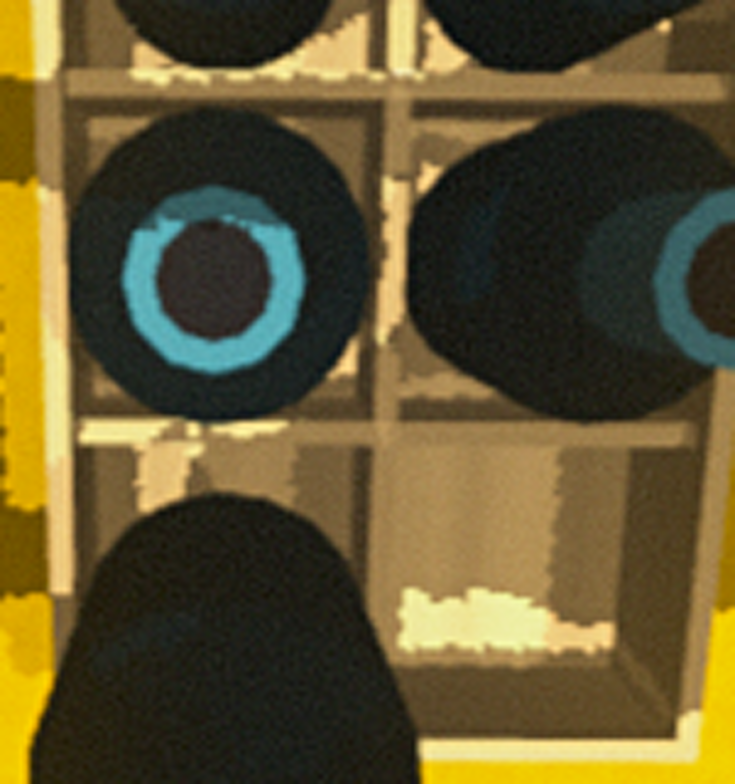

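```bash
python3 - <<'E'
from h import *
import pickle
st=pickle.load(open('pics/w2.pkl','rb'))[0]; W=pose('wrist',st)
P={(71.5,-106):(697,762),(0,-34.5):(383,433),(0,34.5):(398,86),(-71.5,-34.5):(49,433),(71.5,-34.5):(729,433)}
src=[];dst=[]
for k,v in P.items():
    p=onz(W,(272+v[0]/4.9,65+v[1]/4.9),60); src.append(k);dst.append(p[:2]);print(k,p.round(1))
src=np.array(src,float);dst=np.array(dst)
a=src-src.mean(0);b=dst-dst.mean(0)
H=a.T@b;th=np.arctan2(H[0,1]-H[1,0],H[0,0]+H[1,1]);R=np.array([[np.cos(th),-np.sin(th)],[np.sin(th),np.cos(th)]])
t=dst.mean(0)-R@src.mean(0);print('yaw',np.degrees(th),'scale',(b@R*a).sum()/(a*a).sum(),'c',t,'res',(src@R.T+t-dst).round(1).tolist())
for c in [(-34.5,-69),(34.5,-69)]: print(c,R@c+t)
print(onz(W,(272+213/4.9,65+280/4.9),157), R@(-34.5,0)+t)
print('held top',onz(W,(318,284),200.8-116+152))
E
```

```text
(71.5, -106) [640.1 133.4  60. ]
(0, -34.5) [553.4 189.5  60. ]
(0, 34.5) [539.7 255.1  60. ]
(-71.5, -34.5) [485.4 174.6  60. ]
(71.5, -34.5) [623.8 204.9  60. ]
yaw 12.2665856435044 scale 0.9970010429770214 c [547.09337401 222.6422114 ] res [[-0.7, 0.9], [1.0, -0.5], [0.1, 1.2], [-0.9, -0.8], [0.5, -0.8]]
(-34.5, -69) [528.04079893 147.88761701]
(34.5, -69) [595.46550448 162.54739471]
[512.66933949 214.52305924 157.        ] [513.38102124 215.31232255]
held top [528.78873337 148.8487531  236.8       ]
```

Cell centre is (528.0,147.9) and the tool is at (528.0,148.5), so I lower 78 mm and release.

>>> move_arm --pt "0 0 -0.03 0 0" --pt "0 0 -0.03 0 0" --pt "0 0 -0.02 0 0" --pt "0 0 -0.012 0 0" --pt "0 0 -0.006 0 0" --pt "0 0 0 0 0" --pt "0 0 0 0 0" --pt "0 0 0 0 0.5" --pt "0 0 0 0 0.5" --pt "0 0 0 0 0.5"

```text
t: 5.35
tcp_pos: [528.1, 148.1, 122.8]
tcp_rot: [[0.977, 0.0, -0.212], [0.212, 0.0, 0.977], [0.0, -1.0, -0.0]]
wrist_force: [0.1, -0.2, -0.8]
finger_gap: 42.9
```

>>> move_arm --pt "0 0 0.03 0 0.5" --pt "0 0 0.05 0 0.5" --pt "0 0 0.015 0 0.5" --pt "0.024 -0.048 0 0 1" --pt "0.03 -0.06 0 0 1" --pt "0.03 -0.06 0 0 1" --pt "0.03 -0.06 0 0 1" --pt "0.02 -0.04 0 0 1" --pt "0 0 0 0 1" --pt "0 0 0 0 1"

```text
t: 6.6
tcp_pos: [634.9, -65.9, 197.6]
tcp_rot: [[0.977, -0.001, -0.212], [0.212, 0.001, 0.977], [-0.001, -1.0, 0.001]]
wrist_force: [-0.6, 0.9, 0.5]
finger_gap: 84.8
```

```bash
python3 - <<'E'
from h import *
im,W,st=snap('wrist','w3'); print(st['t'],st['tcp_pos'],st['finger_gap'])
im,W,st=snap('side','d3');crop(im,215,130,110,160,5,'c9')
E
```

```text
6.6 [634.88737643 -65.87405208 197.59672624] 84.84733589582383
```

View pics/w3.png

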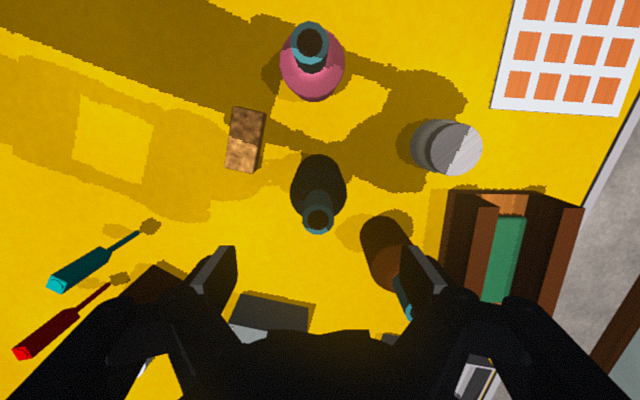

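View pics/c9.png

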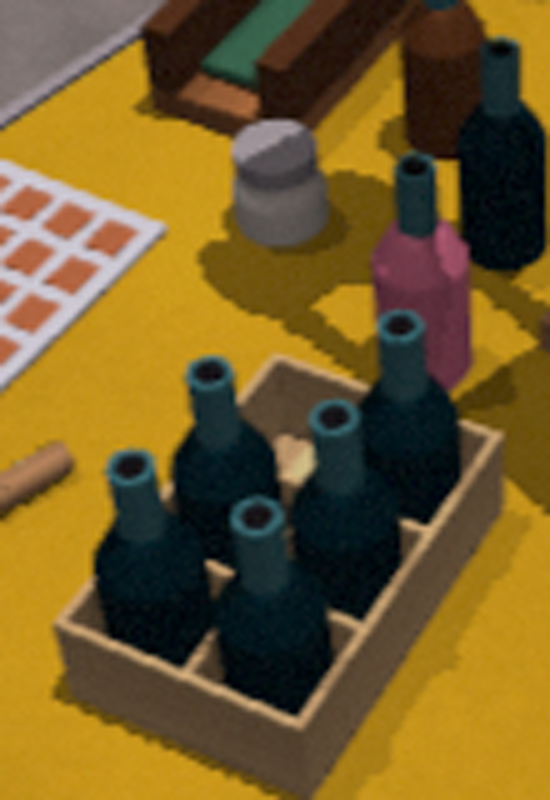

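A stands in the left cell at the height of its neighbours. B's mouth is at (318,220), centred between the fingers. Next I descend 81 mm, grip and lift.

>>> move_arm --pt "0 0 -0.04 0 1" --pt "0 0 -0.04 0 1" --pt "0 0 -0.021 0 1" --pt "0 0 0 0 1" --pt "0 0 0 0 0" --pt "0 0 0 0 0" --pt "0 0 0 0 0" --pt "0 0 0 0 0" --pt "0 0 0 0 0" --pt "0 0 0 0 0"

```text
t: 7.95
tcp_pos: [635.5, -66.6, 118.6]
tcp_rot: [[0.977, 0.001, -0.212], [0.212, -0.0, 0.977], [0.001, -1.0, -0.001]]
wrist_force: [-1.3, -0.5, 5.3]
finger_gap: 22.5
```

>>> move_arm --pt "0 0 0.025 0 0" --pt "0 0 0.05 0 0" --pt "0 0 0.06 0 0" --pt "0 0 0.05 0 0" --pt "0 0 0.034 0 0" --pt "-0.01 0.056 0 0 0" --pt "-0.01 0.06 0 0 0" --pt "-0.01 0.06 0 0 0" --pt "-0.01 0.06 0 0 0" --pt "-0.01 0.05 0 0 0"

```text
t: 9.2
tcp_pos: [594.6, 164.3, 293.2]
tcp_rot: [[0.977, -0.0, -0.213], [0.213, 0.0, 0.977], [-0.0, -1.0, 0.0]]
wrist_force: [0.4, 0.0, -1.4]
finger_gap: 22.4
```

```bash
python3 - <<'E'
from h import *
im,W,st=snap('wrist','w4'); st=arm.read_state();print(st['t'],st['tcp_pos'],st['finger_gap'],st['dq'])
E
```

```text
9.25 [593.31025195 169.13929116 293.25049025] 22.5666591069474 [-0.05233275 -0.00148131 -0.00083923 -0.01330749  0.00016647 -0.09994887]
```

View pics/w4.png

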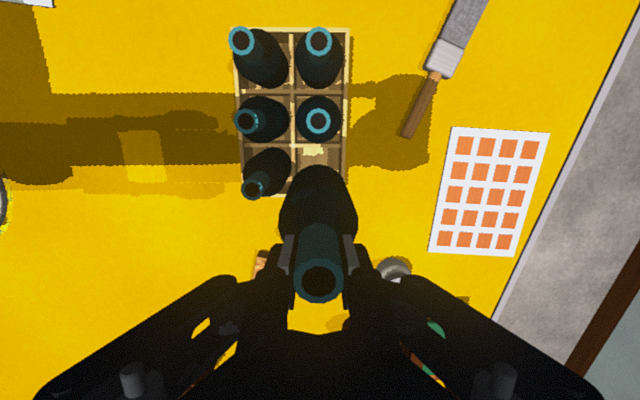

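Gripped bottle still swinging in; I'll let it settle and lower to just above the walls.

>>> move_arm --pt "0 0 0 0 0" --pt "0 0 0 0 0" --pt "0 0 -0.03 0 0" --pt "0 0 -0.04 0 0" --pt "0 0 -0.03 0 0" --pt "0 0 -0.013 0 0" --pt "0 0 0 0 0" --pt "0 0 0 0 0" --pt "0 0 0 0 0" --pt "0 0 0 0 0"

```text
t: 10.5
tcp_pos: [595.5, 162.5, 203.3]
tcp_rot: [[0.977, 0.001, -0.212], [0.212, 0.0, 0.977], [0.001, -1.0, -0.0]]
wrist_force: [-1.4, 0.1, -1.1]
finger_gap: 22.9
```

```bash
python3 - <<'E'
from h import *
im,W,st=snap('wrist','w5'); st=arm.read_state();print(st['t'],st['tcp_pos'],st['finger_gap'])
print('held top',onz(W,(318,284),st['tcp_pos'][2]-118.6+152))
crop(im,220,80,150,130,5,'c10')
E
```

```text
10.55 [595.36813545 162.47967887 203.07185707] 22.302170671612405
held top [596.60374989 160.9768738  236.47185707]
```

View pics/w5.png

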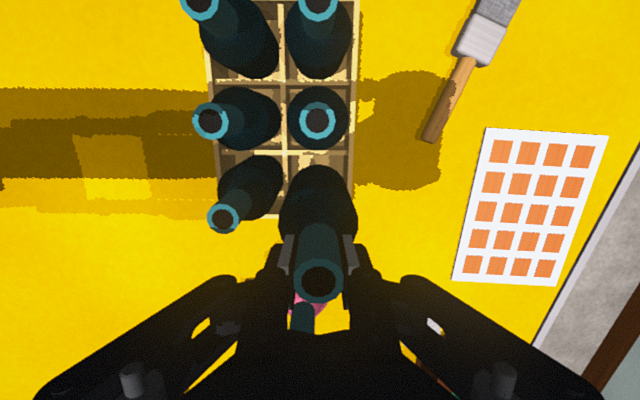

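View pics/c10.png

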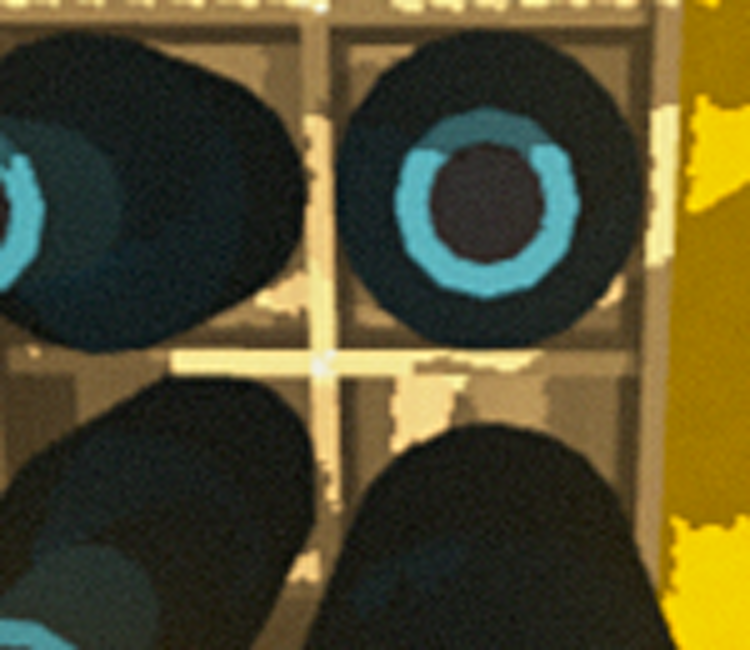

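>>> move_arm --pt "0 0 -0.03 0 0" --pt "0 0 -0.03 0 0" --pt "0 0 -0.02 0 0" --pt "0 0 -0.012 0 0" --pt "0 0 -0.006 0 0" --pt "0 0 0 0 0" --pt "0 0 0 0 0" --pt "0 0 0 0 0.5" --pt "0 0 0 0 0.5" --pt "0 0 0 0 0.5"

```text
t: 11.8
tcp_pos: [595.4, 162.4, 124.5]
tcp_rot: [[0.977, 0.001, -0.212], [0.212, 0.0, 0.977], [0.001, -1.0, 0.0]]
wrist_force: [0.3, 0.2, -0.8]
finger_gap: 43.2
```

>>> move_arm --pt "0 0 0.03 0 0.5" --pt "0 0 0.05 0 0.5" --pt "0 0 0.025 0 0.5" --pt "-0.018 -0.05 0 0 1" --pt "-0.023 -0.068 0 0 1" --pt "-0.023 -0.068 0 0 1" --pt "-0.023 -0.068 0 0 1" --pt "-0.023 -0.068 0 0 1" --pt "-0.023 -0.068 0 0 1" --pt "-0.023 -0.068 0 0 1"

```text
t: 13.05
tcp_pos: [469.5, -205.6, 207.8]
tcp_rot: [[0.977, 0.0, -0.212], [0.212, 0.0, 0.977], [0.0, -1.0, -0.0]]
wrist_force: [0.9, 0.3, 0.7]
finger_gap: 85.6
```

>>> move_arm --pt "-0.014 -0.048 0 0 1" --pt "-0.009 -0.03 0 0 1" --pt "0 0 0 0 1" --pt "0 0 0 0 1" --pt "0 0 0 0 1" --pt "0 0 0 0 1" --pt "0 0 0 0 1" --pt "0 0 0 0 1" --pt "0 0 0 0 1" --pt "0 0 0 0 1"

```text
t: 14.3
tcp_pos: [452.0, -266.4, 208.1]
tcp_rot: [[0.977, 0.0, -0.212], [0.212, -0.0, 0.977], [0.0, -1.0, -0.0]]
wrist_force: [-0.2, 0.8, -0.0]
finger_gap: 85.5
```

```bash
python3 - <<'E'
from h import *
im,W,st=snap('wrist','w6'); st=arm.read_state();print(st['t'],st['tcp_pos'],st['finger_gap'])
im,W,st=snap('side','d6');crop(im,215,150,110,140,5,'c11')
im,W,st=snap('scene','s6');crop(im,300,100,100,120,5,'c12')
E
```

```text
14.35 [ 451.99983537 -266.4391218   208.08162302] 85.68344872308404
```

View pics/w6.png

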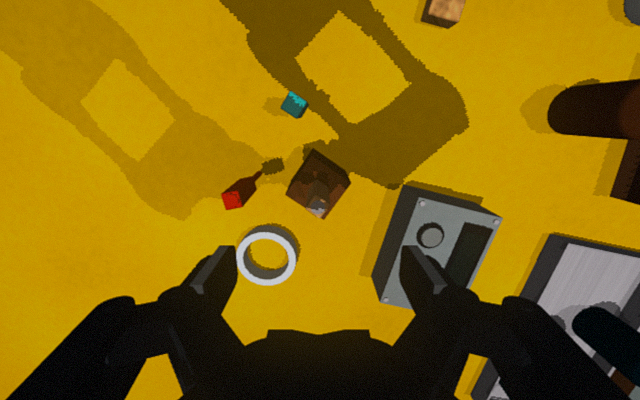

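View pics/c11.png

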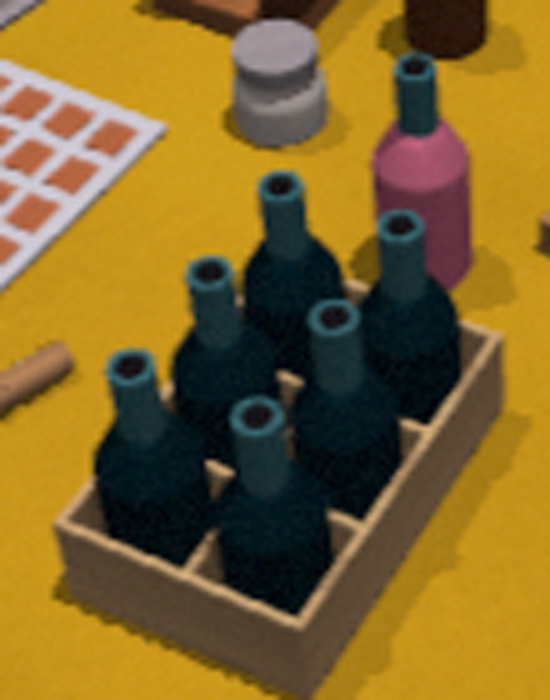

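View pics/c12.png

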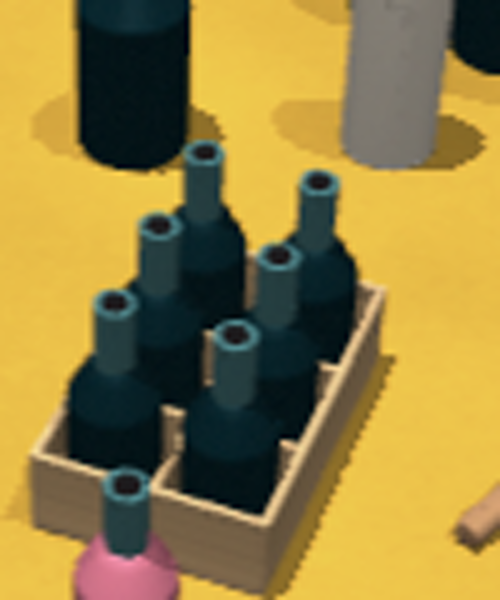

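Both spares now stand upright in the crate, level with the loaded bottles. The wrist view shows the wooden stylus in its stand, grip top near (317,207), with the red one at (232,200) and the teal at (294,103). I'll crop the stylus.

```bash
python3 - <<'E'
from h import *
im=cv2.imread('pics/w6.png'); crop(im,275,140,90,90,8,'c13'); crop(im,215,85,100,90,6,'c13b')
E
```

```text
(no output)
```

View pics/c13.png

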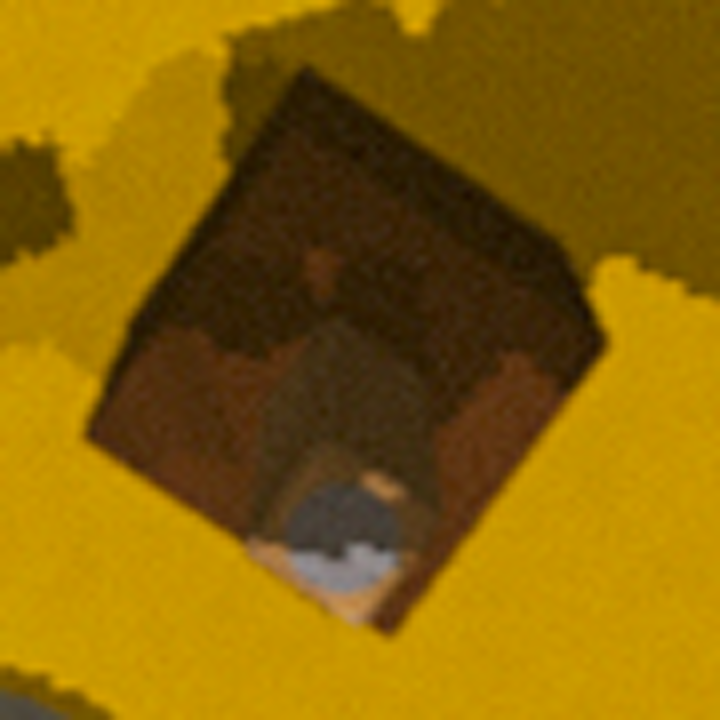

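```bash
python3 - <<'E'
from h import *
import pickle
st=pickle.load(open('pics/w6.pkl','rb'))[0]; W=pose('wrist',st)
f=lambda p,z:onz(W,(275+p[0]/8,140+p[1]/8),z)
def ana(ps,z):
    T=[f(p,z) for p in ps]; print(np.mean(T,0).round(1))
    for i in range(len(T)-1): d=T[i+1]-T[i]; print('  ',np.linalg.norm(d).round(1),np.degrees(np.arctan2(d[1],d[0])).round(1))
ana([(248,543),(358,622),(437,530),(330,448),(248,543)],130)
ana([(88,437),(388,633),(604,345)],70)
print('disc',f((343,537),130))
# teal and red tops
print('red',onz(W,(232,200),130),'teal',onz(W,(294,103),130))
print('tape', onz(W,(267,254),24)); print('key',onz(W,(431,235),66))
E
```

```text
[ 451.3 -268.9  130. ]
   14.6 -25.1
   13.2 63.5
   14.4 153.6
   13.6 -117.4
[ 457.7 -279.    70. ]
   48.4 -22.5
   48.9 67.4
disc [ 453.1974218  -268.36961565  130.        ]
red [ 381.72592857 -277.49946181  130.        ] teal [ 417.89237172 -191.0511892   130.        ]
tape [ 409.30841103 -380.92014931   24.        ]
key [ 588.58002728 -294.68027966   66.        ]
```

View pics/c13b.png

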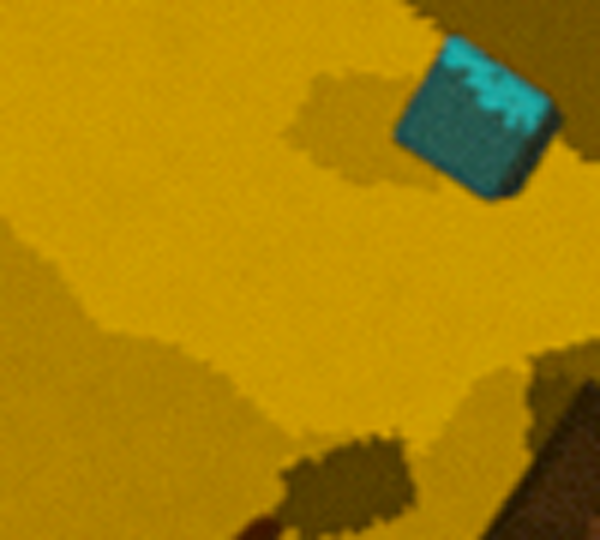

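Stylus grip top is at about (452.5,-268.3), flats at -24.5° (stand edges agree, -22.5 to -24.5°). I'll turn the jaws to it, half open, and look again.

>>> move_arm --pt "0.0006 -0.0024 0 -0.051 0.5" --pt "0 0 0 -0.051 0.5" --pt "0 0 0 -0.051 0.5" --pt "0 0 0 -0.051 0.5" --pt "0 0 -0.02 0 0.5" --pt "0 0 -0.02 0 0.5" --pt "0 0 -0.01 0 0.5" --pt "0 0 0 0 0.5" --pt "0 0 0 0 0.5" --pt "0 0 0 0 0.5"

```text
t: 15.7
tcp_pos: [452.7, -268.5, 168.8]
tcp_rot: [[0.91, 0.001, 0.414], [-0.414, -0.001, 0.91], [0.001, -1.0, -0.0]]
wrist_force: [0.2, 0.2, 0.0]
finger_gap: 42.6
```

```bash
python3 - <<'E'
from h import *
im,W,st=snap('wrist','w7'); print(st['t'],st['tcp_pos'],st['tcp_rot'][:,0],st['finger_gap'])
crop(im,240,140,160,120,5,'c14')
E
```

```text
15.7 [ 452.74547127 -268.50120493  168.82720344] [ 0.91019988 -0.41416744  0.00122983] 42.5723367120891
```

View pics/c14.png

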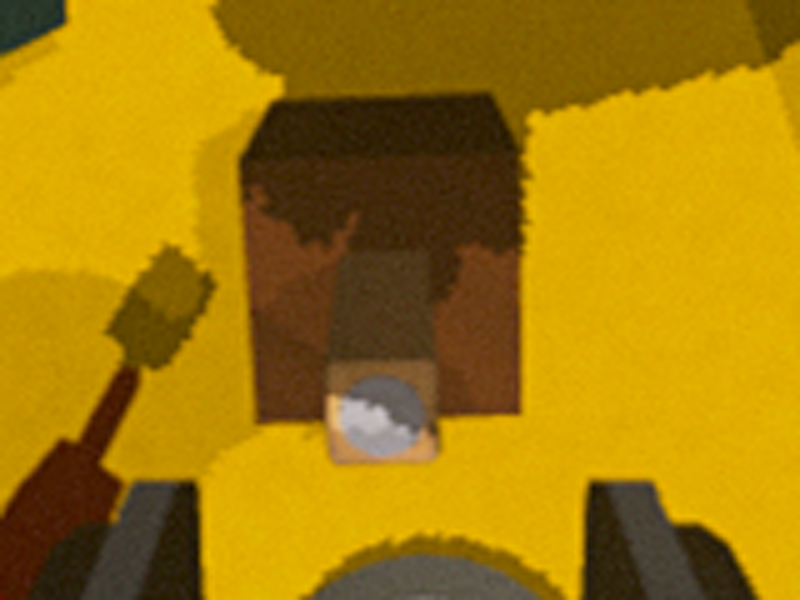

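```bash
python3 - <<'E'
from h import *
import pickle
st=pickle.load(open('pics/w7.pkl','rb'))[0]; W=pose('wrist',st)
p=onz(W,(316.6,222.4),130);print(p,(p-st['tcp_pos'])@st['tcp_rot'])
E
```

```text
[ 453.01188211 -268.24505224  130.        ] [ 0.08864607 38.82726198  0.35239799]
```

View pics/w7.png

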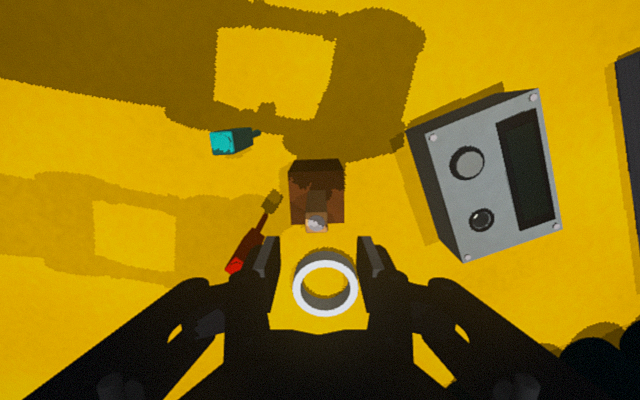

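Square and centred to 0.4 mm. Next I descend 85 mm and grip. This picture also shows the aperture at (481,219) and the key at (466,163).

>>> move_arm --pt "0 0 -0.03 0 0.5" --pt "0 0 -0.03 0 0.5" --pt "0 0 -0.03 0 0.5" --pt "0 0 -0.016 0 0.5" --pt "0 0 0 0 0.5" --pt "0 0 0 0 0" --pt "0 0 0 0 0" --pt "0 0 0 0 0" --pt "0 0 0 0 0" --pt "0 0 0 0 0"

```text
t: 17.0
tcp_pos: [453.0, -268.7, 84.8]
tcp_rot: [[0.91, 0.002, 0.414], [-0.414, -0.001, 0.91], [0.002, -1.0, -0.0]]
wrist_force: [-1.3, 1.2, 5.4]
finger_gap: 15.2
```

```bash
python3 - <<'E'
from h import *
import pickle
st=pickle.load(open('pics/w7.pkl','rb'))[0]; W=pose('wrist',st)
im=cv2.imread('pics/w7.png'); crop(im,400,80,170,190,4,'c15')
im,W,st=snap('side','d7'); crop(im,360,90,100,110,6,'c16')
E
```

```text
(no output)
```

View pics/c15.png

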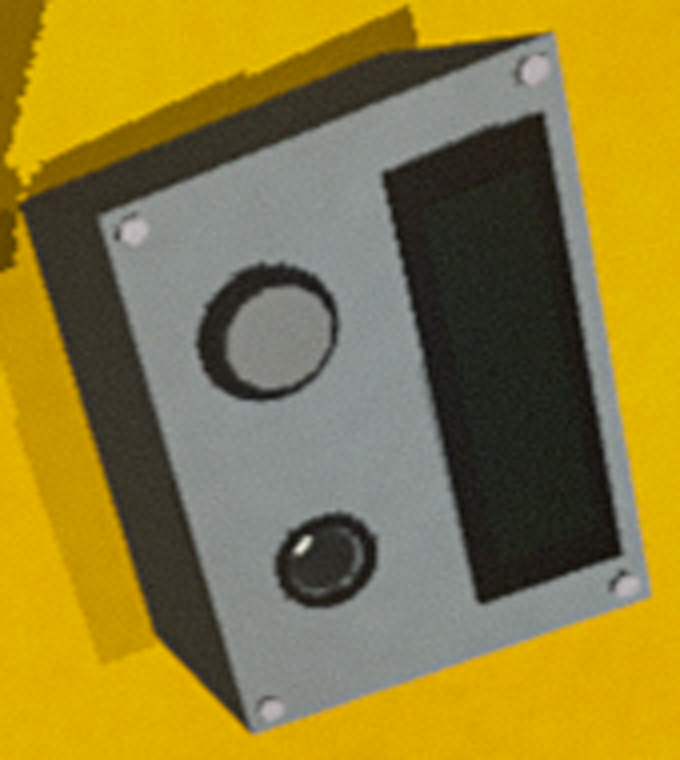

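View pics/c16.png

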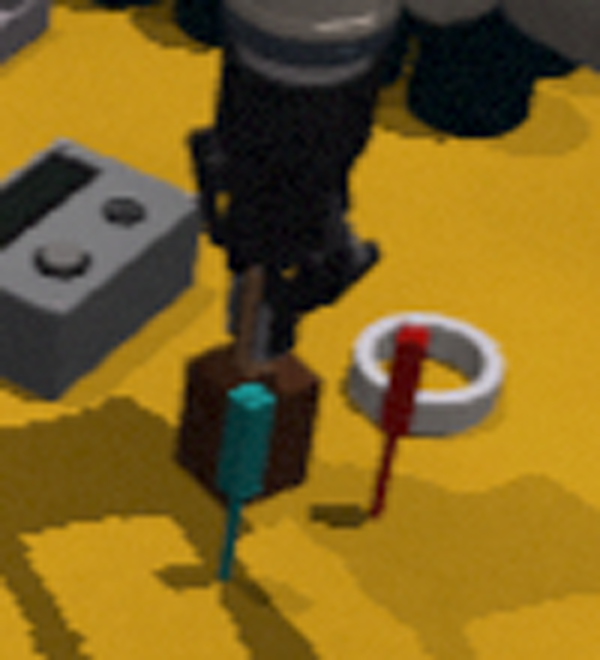

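>>> move_arm --pt "0 0 0.015 0 0" --pt "0 0 0.02 0 0" --pt "0 0 0.025 0 0" --pt "0 0 0.025 0 0" --pt "0 0 0.02 0 0" --pt "0 0 0.01 0 0" --pt "0 0 0 0 0" --pt "0 0 0 0 0" --pt "0 0 0 0 0" --pt "0 0 0 0 0"

```text
t: 18.3
tcp_pos: [452.3, -268.2, 174.7]
tcp_rot: [[0.91, -0.001, 0.414], [-0.414, 0.001, 0.91], [-0.001, -1.0, 0.0]]
wrist_force: [0.2, -0.8, -0.8]
finger_gap: 15.1
```

```bash
python3 - <<'E'
from h import *
import pickle
st=pickle.load(open('pics/w7.pkl','rb'))[0]; W=pose('wrist',st)
f=lambda p,z=60:onz(W,(400+p[0]/4,80+p[1]/4),z)
print('ap direct',f((326,559)))
src=np.array([(-50,70),(50,70),(50,-70),(-50,-70)],float);dst=np.array([f(p)[:2] for p in [(100,215),(551,35),(650,597),(252,730)]])
a=src-src.mean(0);b=dst-dst.mean(0)
H=a.T@b;th=np.arctan2(H[0,1]-H[1,0],H[0,0]+H[1,1]);R=np.array([[np.cos(th),-np.sin(th)],[np.sin(th),np.cos(th)]])
t=dst.mean(0)-R@src.mean(0);print('yaw',np.degrees(th),'scale',(b@R*a).sum()/(a*a).sum(),'c',t,'res',(src@R.T+t-dst).round(1).tolist(),'ap',R@(-22,-30)+t)
im,W,st=snap('wrist','w8'); print(st['t'],st['tcp_pos'],st['tcp_rot'],st['finger_gap'],st['wrist_force'])
im,W,st=snap('side','d8'); crop(im,350,50,100,110,6,'c17')
im,W,st=snap('scene','s8'); crop(im,140,170,110,130,5.5,'c18')
E
```

```text
ap direct [ 588.49215559 -357.52973975   60.        ]
yaw -2.09442764058995 scale 0.9951329601049569 c [ 611.13812822 -328.24643221] res [[-0.2, 0.1], [0.7, 0.4], [-0.0, 0.3], [-0.6, -0.8]] ap [ 588.05642972 -357.4223674 ]
18.3 [ 452.31385031 -268.20212654  174.71336074] [[ 9.10111409e-01 -7.94898970e-04  4.14362874e-01]
 [-4.14362528e-01  5.66423289e-04  9.10111737e-01]
 [-9.58151664e-04 -9.99999524e-01  1.86131951e-04]] 15.090151814606571 [ 0.15811674 -0.83962442 -0.83997854]
```

View pics/w8.png

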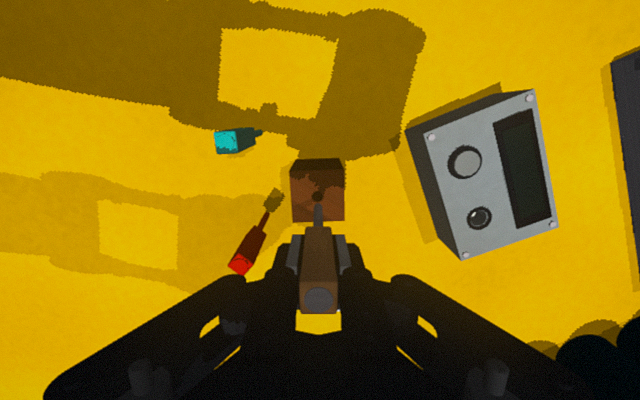

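View pics/c17.png

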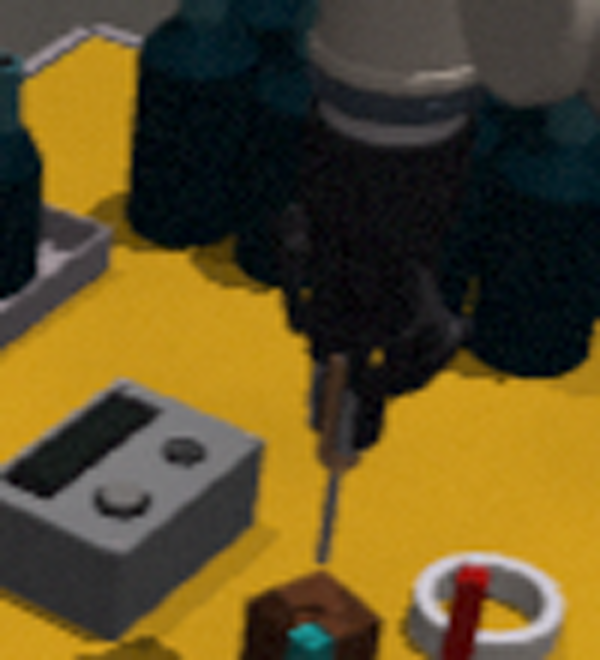

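View pics/c18.png

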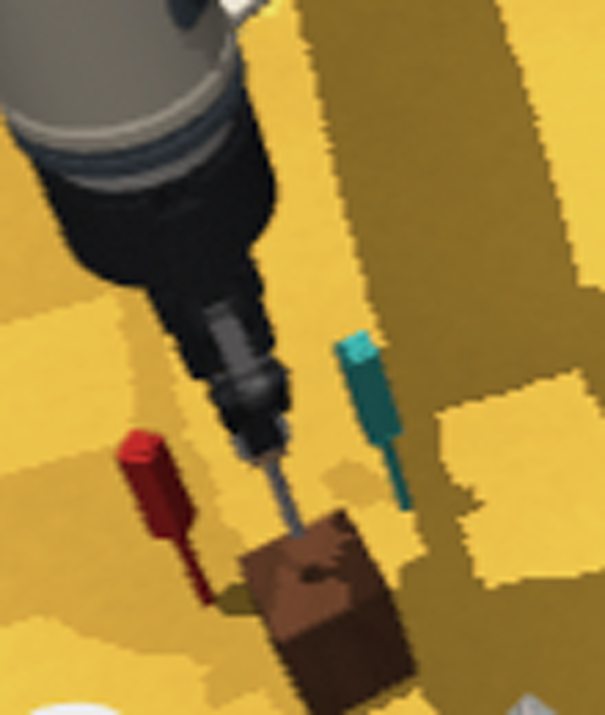

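```bash
python3 - <<'E'
from h import *
S=pose('scene');D=pose('side')
print(tri((S,(194.5,267.3)),(D,(403.7,143.7))))
E
```

```text
(array([ 452.06377173, -268.39086617,   96.86852862]), [1.1, 1.1])
```

Tip lies straight under the TCP at (452.1,-268.4), z≈98. Next I move over the aperture at about (588,-357.4).

>>> move_arm --pt "0.02 -0.0135 0 0 0" --pt "0.035 -0.023 0 0 0" --pt "0.04 -0.026 0 0 0" --pt "0.04 -0.026 0 0 0" --pt "0.025 -0.0165 0 0 0" --pt "0.0096 -0.0065 -0.01 0 0" --pt "0 0 -0.01 0 0" --pt "0 0 -0.01 0 0" --pt "0 0 0 0 0" --pt "0 0 0 0 0"

```text
t: 19.7
tcp_pos: [587.9, -357.3, 151.9]
tcp_rot: [[0.91, 0.0, 0.414], [-0.414, -0.0, 0.91], [0.001, -1.0, -0.0]]
wrist_force: [-0.0, -0.5, 0.0]
finger_gap: 15.1
```

```bash
python3 - <<'E'
from h import *
im,W,st=snap('wrist','w9'); print(st['t'],st['tcp_pos'],st['finger_gap'],st['wrist_force']); crop(im,260,120,120,110,6,'c21')
im,W,st=snap('side','d9'); crop(im,340,60,90,95,6.2,'c19')
im,W,st=snap('scene','s9'); crop(im,170,270,100,95,6.2,'c20')
E
```

```text
19.7 [ 587.94617917 -357.32160999  151.85684673] 15.103436926144136 [-0.00575757 -0.5016059   0.01682226]
```

View pics/c21.png

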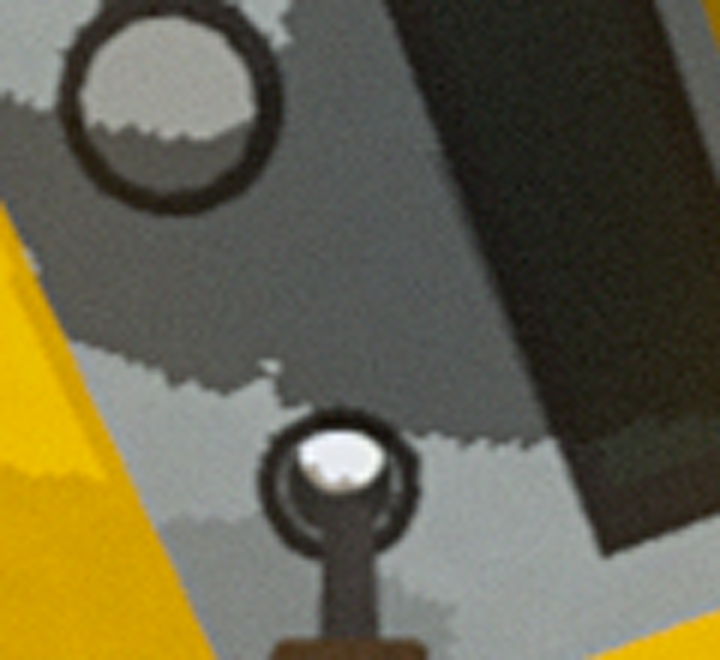

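View pics/c19.png

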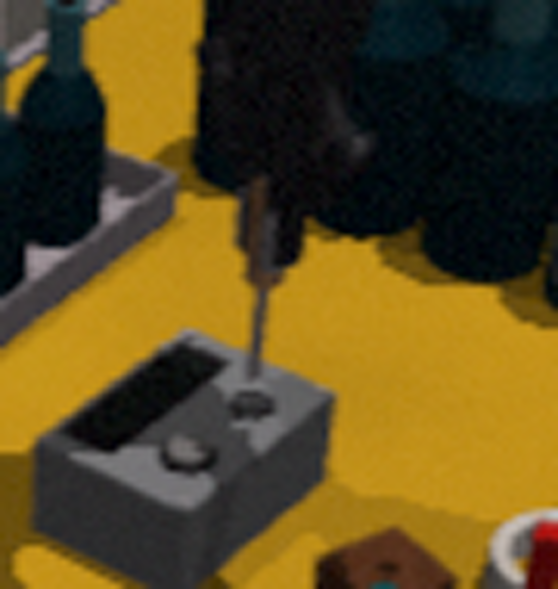

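View pics/c20.png

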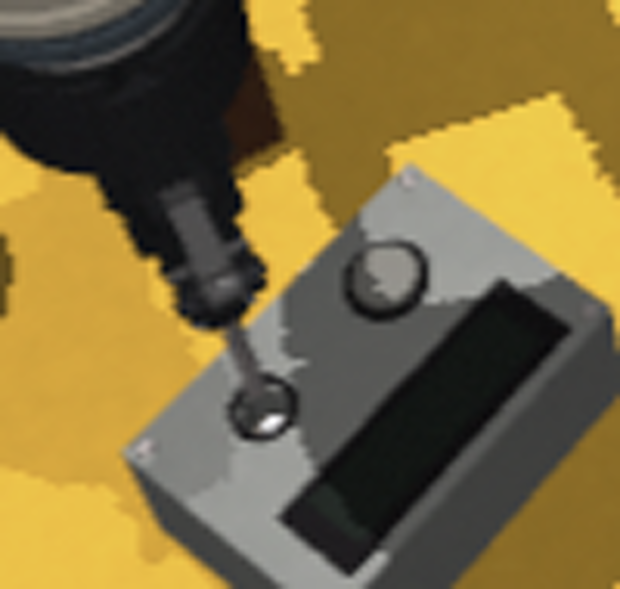

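```bash
python3 - <<'E'
from h import *
import pickle
st=pickle.load(open('pics/w9.pkl','rb'))[0]; W=pose('wrist',st); S=pose('scene');D=pose('side')
print('ap',onz(W,(260+339/6,120+485/6),60),'tip',onz(W,(260+353/6,120+510/6),77))
t=(st['tcp_pos']-np.array([0,0,74.8]));print(t,proj(W,t)-[260,120], (proj(W,t)-[260,120])*6)
a=[(S,(170+263/6.2,270+407/6.2)),(D,(340+250/6.2,60+405/6.2))]
tp=[(S,(170+256/6.2,270+387/6.2)),(D,(340+255/6.2,60+377/6.2))]
for n,q,z in [('ap',a,60),('tip',tp,77)]: print(n,tri(*q),[onz(k,u,z).round(1) for k,u in q])
E
```

```text
ap [ 587.65712772 -357.49245485   60.        ] tip [ 590.18508927 -356.78561401   77.        ]
[ 587.94617917 -357.32160999   77.05684673] [56.64153621 86.64203025] [339.84921725 519.85218152]
ap (array([ 586.48402986, -356.65791698,   58.09145215]), [0.1, 0.1]) [array([ 587.4, -357.2,   60. ]), array([ 585.2, -354.2,   60. ])]
tip (array([ 586.97006784, -357.57706739,   75.37135983]), [1.0, 1.0]) [array([ 588.7, -357.4,   77. ]), array([ 585.2, -356.4,   77. ])]
```

Tip and aperture agree to within about 2 mm in all views (clearance 4.5 mm). I'll nudge (-1.3,+0.5) mm and lower the tip just inside.

>>> move_arm --pt "-0.0016 0.0006 0 0 0" --pt "0 0 0 0 0" --pt "0 0 -0.008 0 0" --pt "0 0 -0.008 0 0" --pt "0 0 -0.008 0 0" --pt "0 0 -0.004 0 0" --pt "0 0 0 0 0" --pt "0 0 0 0 0" --pt "0 0 0 0 0" --pt "0 0 0 0 0"

```text
t: 21.1
tcp_pos: [587.0, -357.1, 129.1]
tcp_rot: [[0.91, 0.0, 0.414], [-0.414, -0.0, 0.91], [0.0, -1.0, -0.0]]
wrist_force: [-0.4, -0.1, -0.9]
finger_gap: 15.5
```

```bash
python3 - <<'E'
from h import *
im,W,st=snap('wrist','w10'); print(st['t'],st['tcp_pos'],st['finger_gap'],st['wrist_force']); crop(im,260,120,120,110,6,'c22')
im,W,st=snap('scene','s10'); crop(im,170,270,100,95,6.2,'c23')
E
```

```text
21.1 [ 586.98357489 -357.09901062  129.14458129] 15.496281917935779 [-0.4034378  -0.11555263 -0.85182306]
```

View pics/c22.png

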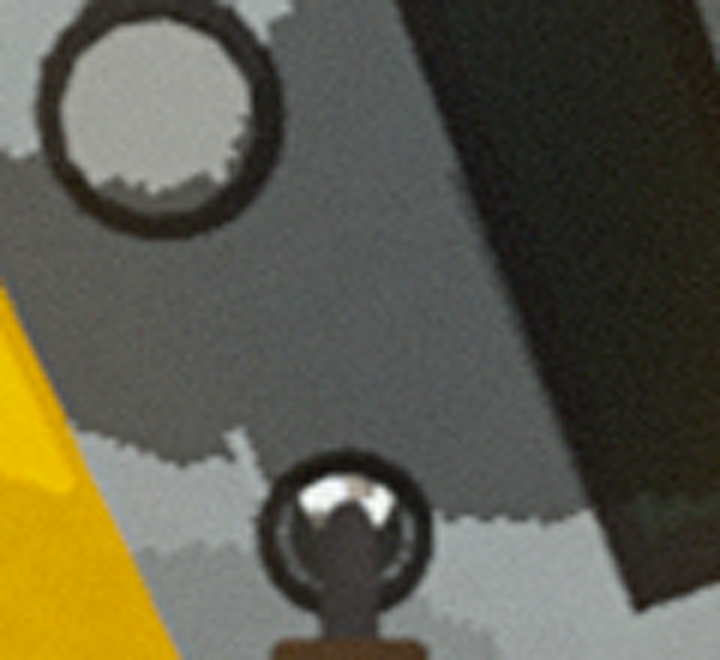

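View pics/c23.png

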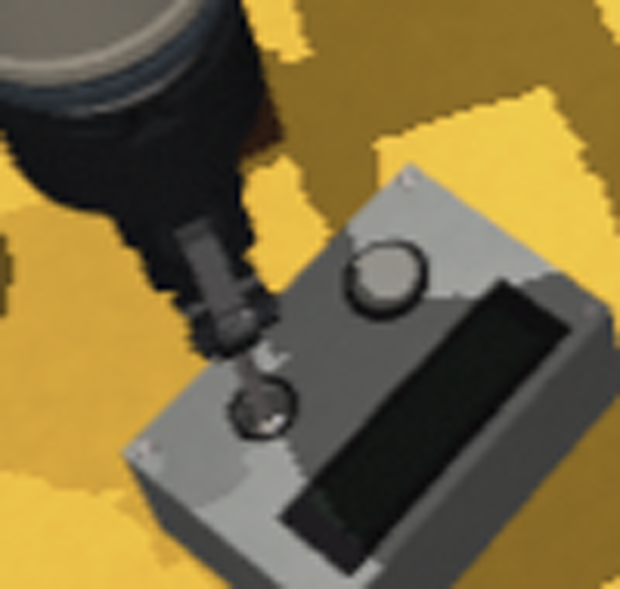

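The tip is inside the aperture and centred: shank column 350 against rim 346 in the crop. I'll press in small steps while watching force.

>>> move_arm --pt "0 0 -0.005 0 0" --pt "0 0 -0.005 0 0" --pt "0 0 -0.005 0 0" --pt "0 0 -0.004 0 0" --pt "0 0 -0.002 0 0" --pt "0 0 0 0 0" --pt "0 0 0 0 0" --pt "0 0 0 0 0" --pt "0 0 0 0 0" --pt "0 0 0 0 0"

```text
t: 22.45
tcp_pos: [586.9, -357.0, 112.2]
tcp_rot: [[0.91, 0.0, 0.414], [-0.414, -0.0, 0.91], [0.0, -1.0, -0.0]]
wrist_force: [-1.5, 2.0, 1.8]
finger_gap: 15.0
```

>>> move_arm --pt "0 0 -0.002 0 0" --pt "0 0 -0.002 0 0" --pt "0 0 0 0 0" --pt "0 0 0 0 0" --pt "0 0 0 0 0" --pt "0 0 0 0 0" --pt "0 0 0 0 0" --pt "0 0 0 0 0" --pt "0 0 0 0 0" --pt "0 0 0 0 0"

```text
t: 23.7
tcp_pos: [587.0, -357.2, 110.6]
tcp_rot: [[0.91, 0.001, 0.414], [-0.414, -0.001, 0.91], [0.002, -1.0, -0.0]]
wrist_force: [-2.8, 1.5, 8.2]
finger_gap: 15.5
```

Force rose to about 9 N over baseline (spring maximum 4 N). TCP 110.6 puts the tip at z≈36, where the fully down stop should be. Final checks follow.

```bash
python3 - <<'E'
from h import *
im,W,st=snap('wrist','w11'); crop(im,260,120,120,110,6,'c24')
im,W,st=snap('side','d11'); crop(im,215,60,215,235,2.5,'c25')
for i in range(3):
    st=arm.read_state(); print(st['t'],st['tcp_pos'],st['finger_gap'],st['wrist_force']); eyes.get_image('side')
E
```

```text
23.8 [ 587.04828877 -357.14917847  110.5729049 ] 15.295815832255734 [-3.53413935  2.07040133  8.65185212]
23.85 [ 587.05616291 -357.17260774  110.61473474] 15.315518997912417 [-3.30992823  1.25309219  8.64405026]
23.9 [ 587.06110142 -357.1416164   110.55222537] 15.362176007131993 [-2.60181817  2.09084301  8.31259103]
```

View pics/c24.png

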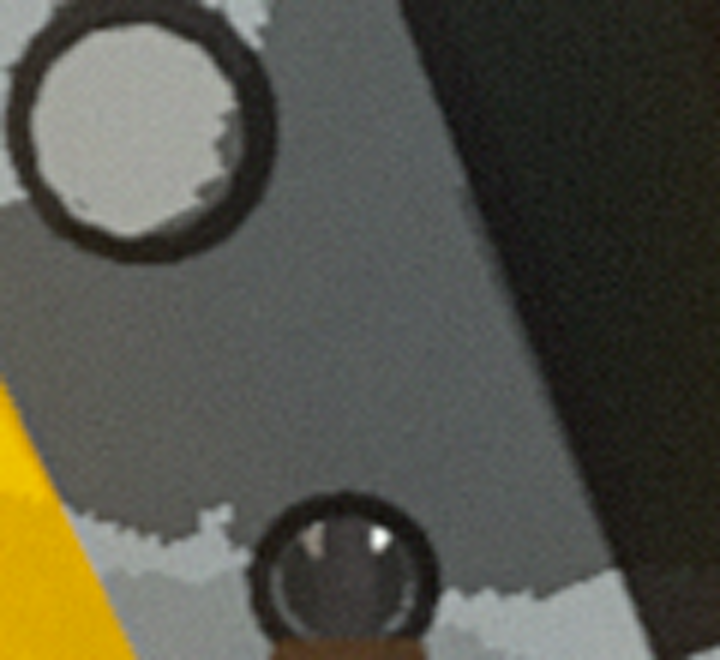

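View pics/c25.png

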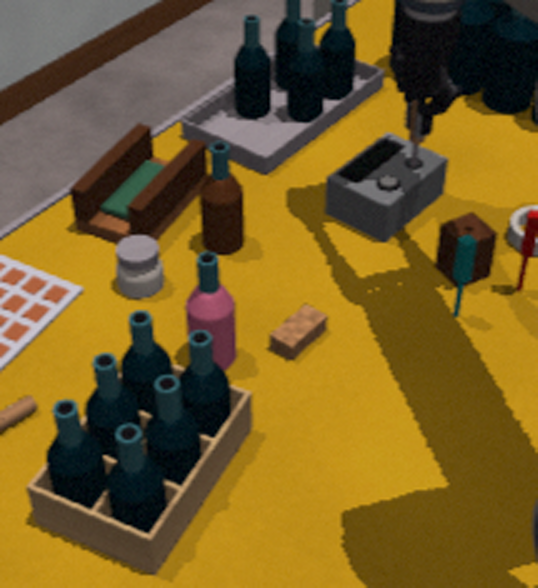

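The stylus is in the aperture at crop (346,580), centred in the rim, pressing steadily. All six bottles stand in the crate and the bystanders look unmoved. I'm handing in.

```bash
python3 -c "
from cell import arm
print(arm.finish_job())"
```

```text
the job is handed in; nothing more can be done
None
```

The job is handed in at about t = 24 s. Both spare bottles are in the two empty crate cells, and the arm is gripping the wooden stylus and holding the reset button down. `finish_job` gave no verdict, so the result rests on my own checks.

- **Bottles:** The final side view shows all six bottles upright and level with each other in the crate. The bystanders in view have not visibly moved, but I did not re-measure their positions or those of the loaded bottles.
- **Stylus and button:** The shank is centred in the aperture. The tip is at about z = 36 mm, where the button's lower stop should be. The vertical force held steady at about 8.5 N (over 9 N above baseline), well above the 4 N spring maximum, and the finger gap stayed at about 15.3 mm.
- **Disagreements:**
  - Estimates of the aperture and tip position differed by 2–3 mm between cameras. The close wrist view settled it, after a shift of about 1.4 mm.
  - The finger gap reads 1–1.5 mm below the true size on both the bottle necks and the stylus grip.
  - A sideways force of about 3 N remains while pressing.

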